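# Seat a lathe tool rest in the banjo collar, set screw on the post's flat

### The job

Fit the spare tool rest to the banjo: pull the rest straight up out of the wooden storage block, lower its post through the steel locking collar into the banjo's socket, and turn the rest until the collar's sprung set screw drops squarely onto the flat milled on the post, with the screw about half-way up the flat. Finish while still holding the rest there by its bar: it would sink if let go, and someone else will tighten the screw. Leave the roll of tape, the hex key and the sanding block where they lie.

Things in the scene. Friction and masses are not known exactly. Their poses are not given: they have to be found in the camera images.
- rest_grip (a point): Tool rest (loose, grey steel, 0.6 kg): an upright post under a level bar, like a T. Point: middle of the bar, 24 mm above the bar's underside. y along the bar, z up the post, -x its front (top edge slopes, post has its flat). Bar 150 mm (y) x 16 mm thick (x), 40 mm high; a 9 mm rod tops it. Its sides are plain from 0 to 31 mm above the underside: grip it there across its thickness.
- flat_mid (a point): Point on the post's axis at mid-height of its flat, 69 mm below rest_grip; axes as rest_grip. The flat is milled on the -x side of the post, 3.5 mm deep, 36 mm high (18 mm up and down from here), 17 mm wide. Above and below it the post is fully round, 25 mm in diameter.
- post_foot (a point): Centre of the post's lower end, 136 mm below rest_grip; axes as rest_grip. The post is 112 mm long, 25 mm in diameter, wider than the bar that it carries: keep fingertips above the bar's underside. Its lower edge is bevelled 8 mm.
- collar_mouth (a point): Banjo: fixed grey casting on the bench, a slotted foot 62 mm wide with an upright socket at one end. Point: on the socket's axis, at the top of its steel collar (56 mm outside), 113.5 mm above the bench. z up, x along the foot away from the socket; the set screw sticks out to -x, up to 48 mm from the axis. Bore 27 mm, 103 mm deep, with a 3 mm bevel at the mouth.
- screw_line (a point): Point on the socket's axis at the height of the set screw, 9 mm below collar_mouth; axes as collar_mouth. The screw lies along x and enters from the -x side. When flat_mid is here and the rest's x axis points along this x axis, the screw bears on the middle of the flat.
- set_screw (a joint): How far the sprung set screw is pushed back out of the collar, m: 0 with an empty bore, about 0.006 on the round of the post, about 0.0023 on its flat (each 0.001 more or less, as the post has play in the bore). It has a rounded 8 mm nose and pushes with 2 to 3 N.
- block: Wooden storage block, fixed, 100 x 116 mm, 85 mm high; origin at the centre of its underside. The rest's post stands in its middle hole, 28 mm wide, 70 mm deep. Two short turning centres stand fixed in holes 51 mm from the middle, under the ends of the rest's bar, at (32, -40) and (-32, 40) mm; they rise to 130 mm above the bench.
- tape_mid (a point): Roll of masking tape lying on the bench, 68 mm in diameter, 24 mm high (bystander); its centre.
- key_mid (a point): Small L-shaped hex key lying on the bench, 93 x 29 x 6 mm (bystander); its centre.
- sand_mid (a point): Sanding block on the bench, 98 x 52 x 24 mm (bystander); its centre.

How it is judged:
By the outcome, as a careful person would: the job done as asked, in the order asked, and still so for the second after the job is handed in, while the arm keeps its last pose, push and grip.
It also fails if it takes over 40 s, if anything falls off the work surface, if the arm or the gripper's body presses on something with over 40 N, if the wrist force passes 120 N, or if a joint passes its speed limit or range.

### The arm

A 6-joint arm with a two-finger parallel gripper is mounted at the origin on a cart in front of the work surface, level with it; the furniture and walls round the work are solid. World frame = base frame: x ahead of the robot, y to its left, z up, the work surface at z = 0. Lengths are in mm, angles in rad, forces in N, time in s.
With the tool pointing down it reaches from about 350 to 875 mm from the base axis. Payload 4.2 kg.
Tool frame: the origin (TCP) lies midway between the tips of the shut fingers; the grasp point (between the pads) lies 19 mm behind it (tcp_to_grasp is the distance from the TCP to the grasp point, in mm); z points along the fingers, y is the line along which they close (so a half turn about z gives the same grasp; the last joint's range is limited). The gripper opens to 85 mm and grips with 20 to 120 N. Pads are 22 mm wide; open, the fingers measure 114 mm over their backs; the gripper's body (76 mm by 85 mm) begins 54 mm behind the grasp point. The pads swing forward as they close: fully open they stand 13 mm farther back than shut.
Start: joints at [1.521, 0.385, 0.008, 0, -1.194, -0.259], TCP at [189.915, 595.425, 209.212] pointing down, gripper open.
Joint ranges: [-3.14, 3.14], [-1.21, 2.06], [-1.07, 1.41], [-3.16, 2.05], [-2.99, -0.16], [-3.1, 3.1]. Speed limits (rad/s): [2.79, 2.79, 3.14, 3.14, 3.14, 3.14].

### API

Orientations are given as a unit quaternion [x, y, z, w].
In Python, from bench import read_state, get_image, job_done, tcp_to_grasp gives the robot as it stands.
- The arm moves only by the tool jog_arm, never from a script. Its argument "plan" is a list of rows, each a list of 3 entries, a list of its own where there are three numbers: the finger opening in mm, from 0 to 85.4, then the shift along the tool's x, y, z as a fraction of full scale, then the turn, a rotation vector about the tool's x, y, z as a fraction of full scale. A call has 1 to 10 rows; each row is the pose to reach, as a shift and turn from the pose commanded when the call began, along the tool's axes at that moment; what a row does not reach only later rows make up. Full scale, the value 1, is 0.1 m for a shift and 60 degrees for a turn. A row lasts 1/8 s, in which the tool goes at most 62.5 mm and 10.7 degrees, less where a joint would pass 70% of its speed; a pose out of reach is approached as far as the arm can. A call with a number of a shift or a turn outside -1 to 1 is refused whole. A call with a gripper value outside its range is refused whole. The fingers move at their own pace and stop on an object; the grip force is fixed at half the most. Time passes only in rows, so rows that repeat a pose let the fingers close. It gives the time, the measured TCP pose, the force, the opening and the grip force at its end, in the units of the state.
- read_state(): the state, without advancing time (a new reading comes with each control period).
- get_image(name): name is "side" or "top" or "wrist"; returns a dict with "img" (480x640x3 uint8, red, green, blue), "range_z" (480x640 float32, mm along the optical axis (not along the pixel's ray), 0 where there is no reading), "intrinsics" (3x3 intrinsics, pixels), "extrinsics" (4x4, takes a point from camera to world coordinates); the wrist camera has in their place "tool_from_camera" (4x4, takes a point from camera to tool coordinates, whose origin is the TCP and whose axes are the flange's). Camera axes: x right, y down, z forward; pixel columns grow to the right and rows downward; lengths in mm; the calibration is good to about 2 mm. The wrist camera is an equidistant fisheye: a pixel r from the principal point sees the ray r / f radians off the axis. A picture is of the moment at which its call begins: read the wrist's pose just before it.
- job_done(): hands the job in; it is judged then, once.
The state is a dict: "clock": time; "joints": joint angles; "joint_vel": joint speeds; "joint_efforts": joint torques, N m; "position": TCP position; "ee_rot": TCP orientation; "contact_force": force on the tool from outside, world axes, zero at the start; "wrist_torque": the same for the moment, N m; "gripper_width": finger opening in mm; "grasp_force": force on a finger pad.
Only numpy, scipy, OpenCV 4.12 (cv2) and the standard library are available. Lean on these libraries where they do the work, as an engineer would, in place of code of your own. Each camera call takes 0.05 s, during which the arm holds its last target. There are 200 camera calls.

## Working session

There is one attempt and no reset: what is moved stays moved. The work goes in short steps, Python scripts to look and compute and a tool call to move; the robot and the scene stay as the last step left them, time stands still between calls to the robot, and variables do not carry over. Pictures are saved under pics/ and viewed, at most 10 in all, crops included, and the job is handed in when it is done.

Besides the shell and the picture viewer there is one more tool, called after "Call:" as name([rows], argument=value, ...), one row to a line, values as JSON. jog_arm: Moves the arm, as the interface text tells. Its arguments: {"type":"object","properties":{"plan":{"type":"array"}},"required":["plan"]}

```bash
mkdir -p pics; ls; cat > h.py <<'E'
import numpy as np, cv2
from bench import read_state, get_image, job_done, tcp_to_grasp
from scipy.spatial.transform import Rotation as R
def cloud(c):
    z=c["range_z"];K=c["intrinsics"];v,u=np.mgrid[:480,:640]
    P=np.stack([(u-K[0,2])/K[0,0]*z,(v-K[1,2])/K[1,1]*z,z],-1)
    T=c["extrinsics"];return P@T[:3,:3].T+T[:3,3]
E
python3 - <<'E'
from h import *
s=read_state();print({k:np.round(v,3) for k,v in s.items()},tcp_to_grasp)
for n in("side","top"):
    c=get_image(n);cv2.imwrite(f"pics/{n}0.png",c["img"][...,::-1]);np.save(f"{n}0.npy",c,allow_pickle=True)
    print(n,c["intrinsics"].round(1).tolist(),c["extrinsics"].round(3).tolist(),(c["range_z"]>0).mean())
E
```

```text
pics
{'clock': np.float64(0.0), 'joints': array([ 1.521,  0.386,  0.007, -0.   , -1.194, -0.259]), 'joint_vel': array([ 0.   ,  0.   , -0.002,  0.003, -0.   ,  0.   ]), 'joint_efforts': array([-1.0000e-03, -3.9229e+01,  1.8840e+01,  4.1860e+00, -5.0000e-03,
        0.0000e+00]), 'position': array([189.743, 594.823, 208.126]), 'ee_rot': array([ 0.988, -0.154, -0.   ,  0.001]), 'contact_force': array([ 0.175, -0.052,  0.222]), 'wrist_torque': array([-0.006,  0.018,  0.014]), 'grasp_force': np.float64(0.0), 'gripper_width': np.float64(85.383)} 18.700000000000003
side [[580.3, 0.0, 320.1], [0.0, 580.3, 241.5], [0.0, 0.0, 1.0]] [[-0.989, -0.077, 0.125, 385.677], [-0.146, 0.545, -0.826, 1113.492], [-0.005, -0.835, -0.55, 637.338], [0.0, 0.0, 0.0, 1.0]] 0.9474576822916667
top [[497.9, 0.0, 323.1], [0.0, 497.9, 236.9], [0.0, 0.0, 1.0]] [[0.024, -0.996, 0.09, 420.266], [-1.0, -0.025, -0.011, 324.303], [0.013, -0.09, -0.996, 1036.099], [0.0, 0.0, 0.0, 1.0]] 0.9959537760416667
```

View pics/side0.png

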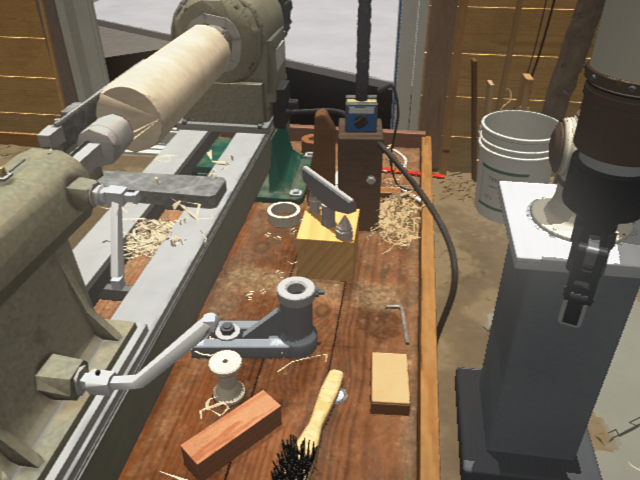

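View pics/top0.png

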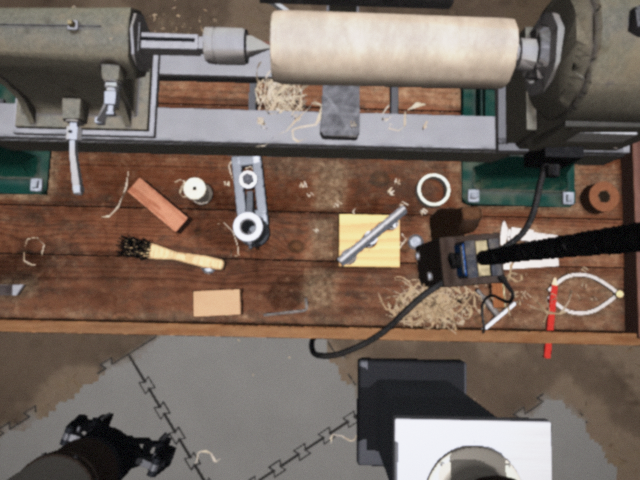

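The side view shows the rest in the block (rest about 328,190, block 328,245), the banjo socket at (297,290) and its screw at (320,293). In the top view the collar ring is at (250,229) with its foot running up to (247,165), and the bar runs from (341,261) to (404,209). A lamp box stands close by at (465,260).

```bash
python3 - <<'E'
from h import *
for n in("top","side"):
    c=np.load(n+"0.npy",allow_pickle=True).item();P=cloud(c)
    if n=="top":
        regs={"bar":(330,195,415,270),"collar":(225,205,275,260),"foot":(230,150,275,205)}
    else: regs={"bar":(295,160,360,245),"collar":(270,270,330,330)}
    for k,(a,b,cc,d) in regs.items():
        Q=P[b:d,a:cc].reshape(-1,3);im=c["img"][b:d,a:cc].reshape(-1,3)
        if k=="bar":
            m=(Q[:,2]>133)&(Q[:,2]<200);q=Q[m]
            t=q[q[:,2]>q[:,2].max()-12]
            r=cv2.minAreaRect(q[:,:2].astype(np.float32))
            print(n,k,m.sum(),"z",np.percentile(q[:,2],[1,50,99]).round(1),"rect",np.round(r[0],1),np.round(r[1],1),round(r[2],1))
            cn=q.mean(0);u,s,v=np.linalg.svd((q-cn)[:,:2],full_matrices=False);d0=v[0]*np.sign(v[0][0])
            l=(q-cn)[:,:2]@d0;w=(q-cn)[:,:2]@np.array([-d0[1],d0[0]])
            print(" axis",d0.round(3),"c",cn.round(1),"l",np.percentile(l,[0.5,99.5]).round(1))
            for lo in range(-8,12,2):
                mm=(w>lo)&(w<=lo+2)
                if mm.sum()>5: print("  w",lo,mm.sum(),np.percentile(q[mm,2],[10,50,90]).round(1))
        elif k=="collar":
            m=(Q[:,2]>106)&(Q[:,2]<122);q=Q[m]
            (e,sz,an)=cv2.minEnclosingCircle(q[:,:2].astype(np.float32))+(0,)
            print(n,k,m.sum(),np.median(q[:,2]).round(1),np.round(e,1),round(sz,1),q.mean(0).round(1))
            m=(Q[:,2]>90)&(Q[:,2]<109);print("  screw-ish", Q[m].shape, Q[m][:,0].min().round(1) if m.any() else 0)
        else:
            m=(Q[:,2]>12)&(Q[:,2]<80);q=Q[m];print(n,k,np.percentile(q[:,2],[5,50,95]),cv2.minAreaRect(q[:,:2].astype(np.float32)))
E
python3 - <<'E'
import cv2,numpy as np
a=cv2.imread("pics/top0.png")[195:275,330:420];b=cv2.imread("pics/side0.png")[160:250,290:370];c=cv2.imread("pics/top0.png")[150:260,220:290]
f=lambda i:cv2.resize(i,(390,390))
cv2.imwrite("pics/crop0.png",cv2.resize(np.hstack([f(a),f(b)]),(780,390),interpolation=cv2.INTER_CUBIC))
E
```

```text
top bar 798 z [147.2 167.7 173.5] rect [505.8 226.8] [ 16.6 150.9] 41.1
 axis [ 0.656 -0.754] c [505.  227.8 166.1] l [-74.1  75.1]
  w -8 94 [156.3 159.  161. ]
  w -6 97 [159.5 161.5 164.1]
  w -4 96 [161.9 164.2 166.8]
  w -2 98 [167.  169.4 171.4]
  w 0 97 [168.6 170.5 172.2]
  w 2 100 [168.7 170.7 172.3]
  w 4 97 [168.  169.8 172. ]
  w 6 95 [164.5 166.9 169.3]
  w 8 11 [164.7 167.  167.8]
top collar 594 112.3 [513.8 455.4] 34.7 [518.5 454.2 112.2]
  screw-ish (110, 3) 480.1
top foot [19.22741984 24.07412333 51.76355569] ((624.5172729492188, 461.01129150390625), (106.38446044921875, 96.85134887695312), 2.06899356842041)
side bar 1614 z [133.5 153.7 173.9] rect [508.6 180.9] [103.3 221. ] 3.3
 axis [ 0.171 -0.985] c [502.8 198.5 154.1] l [-95.4 117. ]
  w -8 41 [138.4 158.3 172.1]
  w -6 31 [136.9 150.7 171.4]
  w -4 31 [136.3 150.2 172. ]
  w -2 53 [136.5 153.3 171.5]
  w 0 33 [135.7 152.6 172.3]
  w 2 31 [135.6 151.  171.3]
  w 4 33 [136.4 152.2 172.1]
  w 6 51 [136.9 152.8 171.2]
  w 8 31 [136.3 149.6 169.9]
  w 10 30 [138.7 151.  171.6]
side collar 815 114.0 [515.1 453.5] 34.8 [518.9 457.9 113. ]
  screw-ish (445, 3) 480.4
```

View pics/crop0.png

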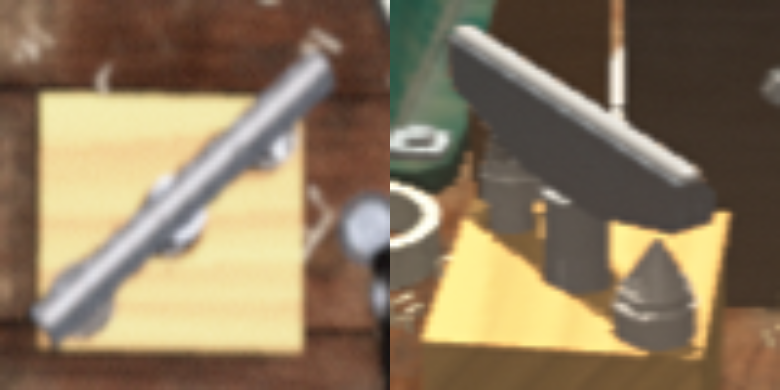

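The crop shows the bar's shaded lower-left face. The depth profile is lower on the -w side, so the slope (front) faces about (-0.75,-0.66) and the rest's yaw is near 41°.

```bash
python3 - <<'E'
from h import *
def ray(c,u,v,z):
    K=c["intrinsics"];T=c["extrinsics"];d=T[:3,:3]@np.array([(u-K[0,2])/K[0,0],(v-K[1,2])/K[1,1],1]);o=T[:3,3];return o+d*(z-o[2])/d[2]
c=np.load("top0.npy",allow_pickle=True).item();s=np.load("side0.npy",allow_pickle=True).item()
for n,cc,(a,b,x,y) in(("top",c,(225,205,275,260)),("side",s,(270,270,330,330))):
    P=cloud(cc)[b:y,a:x];m=(abs(P[...,2]-113)<5).astype(np.uint8)
    q=P[m>0][:,:2]
    # robust: ring fit, radii 13.5..28: optimise with outer radius 28 excluding screw (lower)
    cs,h=cv2.findContours(m,cv2.RETR_CCOMP,cv2.CHAIN_APPROX_NONE)
    for k,ct in enumerate(cs):
        if len(ct)<12: continue
        e=cv2.fitEllipse(ct);print(n,len(ct),"hole" if h[0][k][3]>=0 else "outer",np.round(e[1],1),ray(cc,e[0][0]+a,e[0][1]+b,113.5).round(1))
P=cloud(c)
Q=P.reshape(-1,3)
m=(abs(Q[:,0]-620)<90)&(abs(Q[:,1]-455)<70)&(Q[:,2]>14)&(Q[:,2]<40);q=Q[m];
for x in range(540,660,10):
    t=q[abs(q[:,0]-x)<5]
    if len(t)>3: print(x,len(t),np.percentile(t[:,1],[1,50,99]).round(1),np.median(t[:,2]).round(1))
m=(abs(Q[:,0]-505)<90)&(abs(Q[:,1]-227)<90)&(abs(Q[:,2]-85)<5);print("block",cv2.minAreaRect(Q[m][:,:2].astype(np.float32)))
for nm,cc in(("top",P),("side",cloud(s))):
  Q=cc.reshape(-1,3)
  for z in range(60,700,60):
    m=(Q[:,0]>330)&(Q[:,0]<640)&(Q[:,1]<160)&(Q[:,1]>-250)&(Q[:,2]>z)&(Q[:,2]<z+60)
    if m.sum()>5: print(nm,z,m.sum(),"x",np.percentile(Q[m,0],[1,99]).round(),"y",np.percentile(Q[m,1],[1,99]).round())
E
```

```text
top 92 outer [28.8 30.5] [519.6 454.4 113.5]
top 50 hole [14.8 16.2] [520.7 454.5 113.5]
side 112 outer [25.3 42.9] [519.  457.5 113.5]
side 45 hole [10.  17.3] [521.5 457.9 113.5]
540 25 [426.5 431.  436.6] 24.5
550 43 [427.3 435.2 489.9] 23.1
560 100 [429.3 448.7 491.2] 23.6
570 105 [430.4 452.4 491.6] 22.6
580 109 [432.3 463.1 493.9] 23.4
590 129 [433.6 463.8 494.4] 23.6
600 121 [435.1 467.5 496.9] 23.4
610 127 [437.1 467.4 497. ] 23.9
620 153 [437.8 466.8 499.8] 25.4
630 135 [440.  468.9 504.4] 26.9
640 136 [440.7 469.4 502.3] 24.7
650 104 [442.9 480.8 509.9] 23.2
block ((503.30450439453125, 225.11488342285156), (100.39598083496094, 115.77783203125), 0.6009897589683533)
top 60 933 x [339. 567.] y [ -1. 128.]
top 120 818 x [394. 640.] y [-110.  154.]
top 180 3711 x [394. 639.] y [-107.  152.]
top 240 1468 x [404. 494.] y [ 21. 107.]
top 300 251 x [453. 476.] y [63. 76.]
top 360 313 x [454. 476.] y [63. 76.]
top 420 438 x [453. 476.] y [63. 76.]
top 480 565 x [453. 476.] y [64. 77.]
top 540 782 x [452. 475.] y [66. 79.]
top 600 1135 x [451. 474.] y [67. 80.]
top 660 7 x [462. 466.] y [78. 80.]
side 60 1454 x [348. 566.] y [ -1. 128.]
side 120 2114 x [401. 639.] y [-74. 122.]
side 180 2893 x [394. 639.] y [-99. 153.]
side 240 1046 x [400. 538.] y [ 16. 109.]
side 300 438 x [453. 476.] y [63. 78.]
side 360 486 x [453. 477.] y [61. 78.]
side 420 156 x [454. 476.] y [63. 78.]
```

Measured: rest at about (505,227) with yaw 41°, and collar at (520.6,456) with foot yaw about 8.5°. The sizes check out: bar 151x16.6, block 100x116, collar top at 113. I'll move above the rest now.

Call:
jog_arm([
  [85.4,[0.4,0.25,-0.15],[0,0,0]],
  [85.4,[0.83,0.5,-0.3],[0,0,0]],
])

```text
clock: 0.35
position: [253.9, 521.6, 238.5]
ee_rot: [0.988, -0.153, -0.0, 0.001]
contact_force: [0.1, 0.2, -0.5]
gripper_width: 85.6
grasp_force: 0.0
```

Call:
jog_arm([
  [85.4,[0.41,0.25,-0.05],[0,0,0]],
  [85.4,[0.83,0.5,-0.1],[0,0,0]],
])

```text
clock: 0.6
position: [318.3, 448.3, 249.1]
ee_rot: [0.988, -0.154, -0.0, 0.0]
contact_force: [0.1, -0.2, 0.2]
gripper_width: 85.4
grasp_force: 0.0
```

Call:
jog_arm([
  [85.4,[0.41,0.25,0],[0,0,0]],
  [85.4,[0.83,0.5,0],[0,0,0]],
])

```text
clock: 0.85
position: [382.2, 375.4, 249.0]
ee_rot: [0.988, -0.154, -0.0, 0.0]
contact_force: [0.1, 0.4, 1.0]
gripper_width: 85.5
grasp_force: 0.0
```

Call:
jog_arm([
  [85.4,[0.41,0.25,0],[0,0,0]],
  [85.4,[0.83,0.5,0],[0,0,0]],
])

```text
clock: 1.1
position: [446.0, 302.6, 248.9]
ee_rot: [0.988, -0.154, -0.0, 0.0]
contact_force: [0.8, 1.4, -0.2]
gripper_width: 85.2
grasp_force: 0.0
```

Call:
jog_arm([
  [85.4,[0.3,0.2,0],[0,0,0.15]],
  [85.4,[0.6,0.4,0],[0,0,0.3]],
  [85.4,[0.79,0.54,0],[0,0,0.45]],
  [85.4,[0.79,0.54,0],[0,0,0.52]],
  [85.4,[0.79,0.54,0],[0,0,0.52]],
])

```text
clock: 1.72
position: [504.2, 228.1, 248.7]
ee_rot: [0.91, -0.414, -0.0, 0.0]
contact_force: [-0.1, -0.1, 1.0]
gripper_width: 85.3
grasp_force: 0.0
```

```bash
cat >> h.py <<'E'
def wcloud(c,s):
    """wrist equidistant fisheye -> world points"""
    K=c["intrinsics"];z=c["range_z"];v,u=np.mgrid[:480,:640]
    x=(u-K[0,2])/K[0,0];y=(v-K[1,2])/K[1,1];r=np.hypot(x,y)+1e-9;t=np.tan(np.minimum(r,1.5))/r
    P=np.stack([x*t*z,y*t*z,z],-1);P[z<=0]=np.nan
    T=c["tool_from_camera"];P=P@T[:3,:3].T+T[:3,3]
    return R.from_quat(s["ee_rot"]).apply(P.reshape(-1,3)).reshape(P.shape)+s["position"]
def wproj(c,s,X):
    T=c["tool_from_camera"];p=R.from_quat(s["ee_rot"]).inv().apply(np.atleast_2d(X)-s["position"]);p=(p-T[:3,3])@T[:3,:3]
    K=c["intrinsics"];th=np.arctan2(np.hypot(p[:,0],p[:,1]),p[:,2]);ph=np.arctan2(p[:,1],p[:,0])
    return np.stack([K[0,2]+K[0,0]*th*np.cos(ph),K[1,2]+K[1,1]*th*np.sin(ph)],-1)
def togo(s,goal,yaw):
    """shift/turn as fractions: goal TCP mm, yaw deg of tool x, pointing down"""
    r=R.from_quat(s["ee_rot"]);g=R.from_euler("z",yaw,degrees=True)*R.from_euler("x",180,degrees=True)
    return (r.inv().apply(np.array(goal)-s["position"])/100).round(3),((r.inv()*g).as_rotvec(degrees=True)/60).round(3)
E
python3 - <<'E'
from h import *
s=read_state();c=get_image("wrist");print(s["position"].round(1),s["ee_rot"].round(4));np.save("w1.npy",[c,s],allow_pickle=True)
cv2.imwrite("pics/w1.png",c["img"][...,::-1]);print(c["intrinsics"].round(1).tolist(),c["tool_from_camera"].round(3).tolist(),(c["range_z"]>0).mean())
P=wcloud(c,s);Q=P.reshape(-1,3)
m=(np.hypot(Q[:,0]-505,Q[:,1]-227)<95)&(Q[:,2]>150)&(Q[:,2]<182);q=Q[m]
print(m.sum(),cv2.minAreaRect(q[:,:2].astype(np.float32)),np.percentile(q[:,2],[1,50,99]))
m=(abs(Q[:,0]-505)<90)&(abs(Q[:,1]-227)<90)&(abs(Q[:,2]-85)<6);print("block",cv2.minAreaRect(Q[m][:,:2].astype(np.float32)),np.median(Q[m][:,2]))
E
```

```text
[504.2 228.1 248.7] [ 9.104e-01 -4.138e-01 -3.000e-04  4.000e-04]
[[371.6, 0.0, 321.4], [0.0, 371.6, 238.9], [0.0, 0.0, 1.0]] [[-0.0, -0.944, -0.329, 84.054], [1.0, -0.0, -0.0, -1.413], [0.0, -0.329, 0.944, -164.851], [0.0, 0.0, 0.0, 1.0]] 0.9959798177083333
4563 ((506.56634521484375, 229.0966796875), (16.484519958496094, 151.14492797851562), 40.846153259277344) [158.08648248 168.97346134 172.57301465]
block ((503.9339599609375, 227.3278350830078), (101.06330871582031, 117.12203979492188), 0.4313337206840515) 85.15491227061838
```

View pics/w1.png

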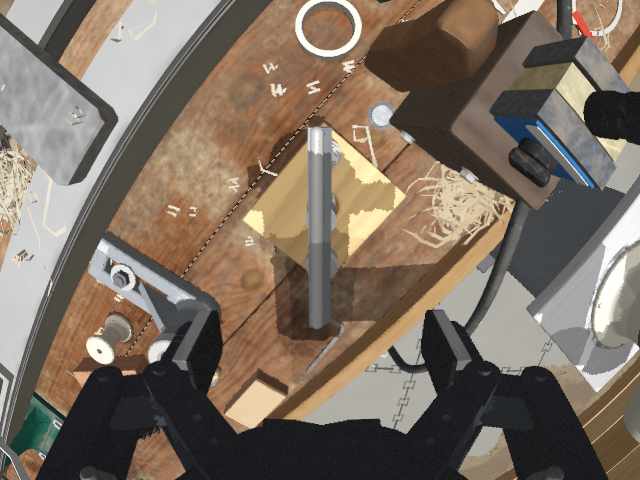

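The wrist view shows the bar upright from (318,130) to (318,325), between the fingers at (215,315) and (432,315), so the yaw is aligned. I'll descend with a small sideways correction.

Call:
jog_arm([
  [60,[0.01,-0.018,0.4],[0,0,0]],
  [50,[0.01,-0.018,0.8],[0,0,0]],
  [50,[0.01,-0.018,0.98],[0,0,0]],
  [50,[0.01,-0.018,0.98],[0,0,0]],
])

```text
clock: 2.28
position: [505.2, 228.6, 149.7]
ee_rot: [0.911, -0.413, -0.001, 0.002]
contact_force: [-0.2, 1.0, 0.3]
gripper_width: 49.7
grasp_force: 0.0
```

Call:
jog_arm([
  [50,[0,0,0.1],[0,0,0]],
  [50,[0,0,0.187],[0,0,0]],
  [50,[0,0,0.187],[0,0,0]],
])

```text
clock: 2.65
position: [506.0, 228.8, 132.0]
ee_rot: [0.91, -0.414, -0.0, 0.0]
contact_force: [0.6, -0.4, -0.3]
gripper_width: 50.2
grasp_force: 0.0
```

```bash
python3 - <<'E'
from h import *
s=read_state();c=get_image("wrist");print(s["position"].round(1),s["contact_force"].round(1),s["gripper_width"])
cv2.imwrite("pics/w2.png",c["img"][...,::-1])
P=wcloud(c,s);Q=P.reshape(-1,3)
m=(np.hypot(Q[:,0]-505,Q[:,1]-227)<95)&(Q[:,2]>150)&(Q[:,2]<180)
r=R.from_quat(s["ee_rot"]).inv().apply(Q[m]-s["position"])
for lo in range(20,75,10):
    t=r[(r[:,0]>lo)&(r[:,0]<lo+10)&(abs(r[:,1])<15)]
    if len(t)>20: print(lo,len(t),np.percentile(t[:,1],[2,50,98]).round(1))
E
```

```text
[506.  228.8 132. ] [ 0.6 -0.4 -0.3] 50.208323730562654
20 981 [-8.8 -1.2  7. ]
30 1035 [-8.6 -1.2  7. ]
40 1140 [-8.8 -1.2  6.9]
50 1204 [-8.7 -1.2  7.1]
60 1265 [-8.6 -1.2  7.1]
70 759 [-8.6 -1.6  6.6]
```

View pics/w2.png

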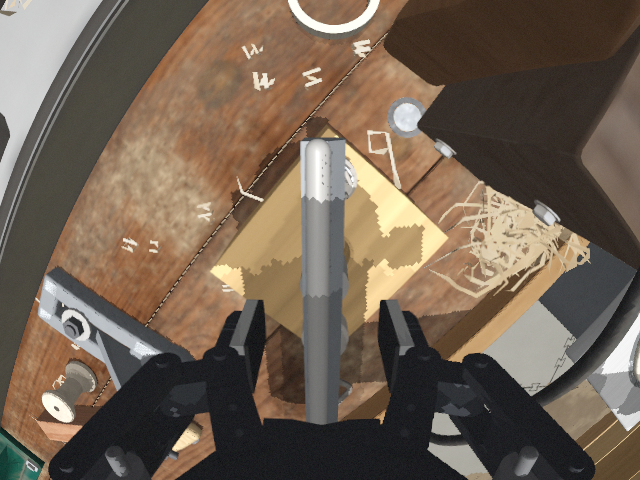

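The pads (inner edges at columns 264 and 380, row 310) straddle the bar (columns 303–345). I'll close now.

Call:
jog_arm([
  [8,[0,0,0],[0,0,0]],
  [8,[0,0,0],[0,0,0]],
  [8,[0,0,0],[0,0,0]],
  [8,[0,0,0],[0,0,0]],
  [8,[0,0,0],[0,0,0]],
  [8,[0,0,0],[0,0,0]],
])

```text
clock: 3.45
position: [506.2, 228.6, 133.1]
ee_rot: [0.91, -0.414, 0.0, 0.0]
contact_force: [-1.9, -1.9, 5.4]
gripper_width: 13.9
grasp_force: 59.4
```

Call:
jog_arm([
  [8,[0,0,-0.1],[0,0,0]],
  [8,[0,0,-0.3],[0,0,0]],
  [8,[0,0,-0.5],[0,0,0]],
])

```text
clock: 3.82
position: [505.0, 228.5, 180.9]
ee_rot: [0.91, -0.414, -0.002, 0.001]
contact_force: [-0.1, -0.2, -7.0]
gripper_width: 14.2
grasp_force: 59.6
```

Call:
jog_arm([
  [8,[0,0,-0.3],[0,0,0]],
  [8,[0,0,-0.6],[0,0,0]],
  [8,[0,0,-0.9],[0,0,0]],
  [8,[0,0,-0.9],[0,0,0]],
])

```text
clock: 4.32
position: [507.2, 230.0, 273.7]
ee_rot: [0.91, -0.414, 0.001, -0.002]
contact_force: [1.2, -0.3, -7.0]
gripper_width: 13.5
grasp_force: 58.8
```

```bash
python3 - <<'E'
from h import *
s=read_state();print(togo(s,[521,456,273],-81.5),s["gripper_width"],s["grasp_force"],s["contact_force"],s["wrist_torque"],s["position"])
E
```

```text
(array([-1.612, -1.589,  0.016]), array([-0.005,  0.002,  0.543])) 13.491381958013143 58.82417857646942 [ 1.18439786 -0.33543233 -7.03411346] [0.09387774 0.02456085 0.002013  ] [507.22720168 230.04401188 273.65561902]
```

Call:
jog_arm([
  [8,[-0.2,-0.2,0],[0,0,0]],
  [8,[-0.5,-0.5,0],[0,0,0]],
  [8,[-0.8,-0.8,0],[0,0,0]],
])

```text
clock: 4.7
position: [513.1, 343.4, 269.3]
ee_rot: [0.91, -0.414, -0.001, 0.002]
contact_force: [0.7, -0.4, -7.5]
gripper_width: 13.3
grasp_force: 59.1
```

Call:
jog_arm([
  [8,[-0.3,-0.3,0],[0,0,0.12]],
  [8,[-0.6,-0.6,0],[0,0,0.26]],
  [8,[-0.81,-0.79,0.016],[0,0,0.4]],
  [8,[-0.81,-0.79,0.016],[0,0,0.54]],
  [8,[-0.81,-0.79,0.016],[0,0,0.543]],
  [8,[-0.81,-0.79,0.016],[0,0,0.543]],
])

```text
clock: 5.45
position: [519.8, 454.8, 269.1]
ee_rot: [0.758, -0.652, -0.0, 0.001]
contact_force: [0.2, -0.4, -6.7]
gripper_width: 13.9
grasp_force: 59.7
```

```bash
python3 - <<'E'
from h import *
s=read_state();print(s["position"].round(1),s["ee_rot"].round(4),s["contact_force"].round(1))
ims=[]
for n in("side","top"):
    c=get_image(n);np.save(n+"1.npy",c,allow_pickle=True);ims.append(c["img"][...,::-1])
w=get_image("wrist");np.save("w3.npy",[w,s],allow_pickle=True)
a=cv2.resize(ims[0][130:370,180:420],(400,400),interpolation=2);b=cv2.resize(w["img"][...,::-1],(400,300))
b=cv2.copyMakeBorder(b,0,100,0,0,0);cv2.imwrite("pics/m3.png",np.hstack([a,b]))
E
```

```text
[519.8 454.8 269.1] [ 7.584e-01 -6.518e-01 -2.000e-04  1.200e-03] [ 0.2 -0.4 -6.7]
```

View pics/m3.png

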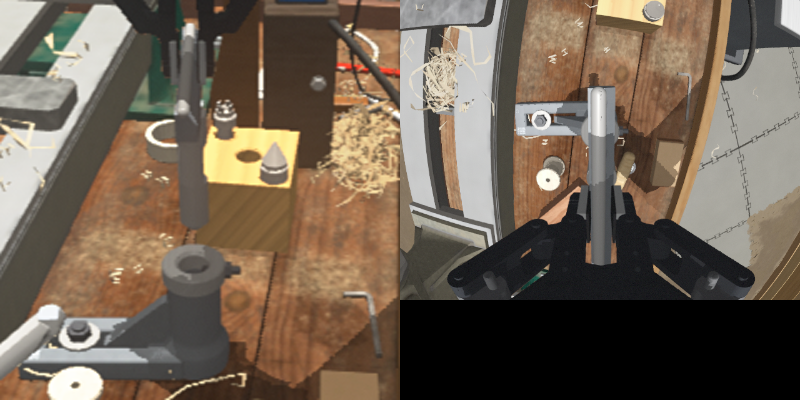

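The side crop shows the post hanging over the collar (post foot at about 195,225, bore at 190,262, screw at 232,268). The flat's notch is on the right-hand (-x) side. Next I'll measure the post axis against the collar axis, and the foot's yaw.

```bash
python3 - <<'E'
from h import *
from scipy.optimize import least_squares
def fit(q,r,x0):
    f=least_squares(lambda p:np.hypot(q[:,0]-p[0],q[:,1]-p[1])-r,x0,loss="soft_l1",f_scale=1);return f.x.round(1),len(q),np.abs(f.fun).mean().round(2)
s1=cloud(np.load("side1.npy",allow_pickle=True).item());Q=s1.reshape(-1,3)
near=Q[np.hypot(Q[:,0]-520,Q[:,1]-456)<60]
for lo,hi in((155,175),(175,195),(206,232)):
    q=near[(near[:,2]>lo)&(near[:,2]<hi)];q=q[np.hypot(q[:,0]-520,q[:,1]-456)<25]
    print("post",lo,hi,fit(q,12.5,[520,456]),np.percentile(q[:,0],[1,99]).round(1))
for nm in("side1","side0","top0"):
    Q=cloud(np.load(nm+".npy",allow_pickle=True).item()).reshape(-1,3);n=Q[np.hypot(Q[:,0]-521,Q[:,1]-456)<38]
    q=n[(n[:,2]>97)&(n[:,2]<110)]; q=q[(np.hypot(q[:,0]-521,q[:,1]-456)>22)&~((q[:,0]<505)&(abs(q[:,1]-452)<14))]
    if len(q)>10: print(nm,"wall",fit(q,28,[521,456]))
    q=n[abs(n[:,2]-113.5)<4]; r=np.hypot(q[:,0]-521,q[:,1]-456)
    print(nm,"ring r",np.percentile(r,[2,98]).round(1))
    a=np.arctan2(q[:,1]-456,q[:,0]-521)
    e=[];
    for k in np.arange(-3.1,3.1,.26):
        m=(a>=k)&(a<k+.26)&(r<32)
        if m.sum()>3 : e.append(q[m][np.argmax(r[m])])
    e=np.array(e);print("   ring outer fit",fit(e,28,[521,456]))
    # screw: points beyond collar at z 98..112
    m=(abs(Q[:,2]-105)<9)&(np.hypot(Q[:,0]-521,Q[:,1]-456)>31)&(np.hypot(Q[:,0]-521,Q[:,1]-456)<52)&(Q[:,0]<500)
    print("   screw",m.sum(),Q[m].mean(0).round(1))
w,s=np.load("w3.npy",allow_pickle=True);P=wcloud(w,s).reshape(-1,3)
for nm,Q in(("wrist",P),("top0",Q)):
    q=Q[(Q[:,2]>17)&(Q[:,2]<33)&(Q[:,0]>555)&(Q[:,0]<655)&(abs(Q[:,1]-466)<45)]
    lo=[];hi=[]
    for x in range(560,655,6):
        t=q[abs(q[:,0]-x)<3]
        if len(t)>8: lo.append([x,t[:,1].min()]);hi.append([x,t[:,1].max()])
    for e in(lo,hi):
        e=np.array(e,np.float32);vx,vy,a,b=cv2.fitLine(e,cv2.DIST_HUBER,0,.01,.01).ravel();print(nm,"edge yaw",np.degrees(np.arctan(vy/vx)).round(2),"y at 521",(b+(521-a)*vy/vx).round(1),len(e))
E
```

```text
post 155 175 (array([519.6, 451.9]), 163, np.float64(0.77)) [507.  531.4]
post 175 195 (array([519.6, 452. ]), 204, np.float64(0.73)) [507.8 530.1]
post 206 232 (array([519.7, 452.5]), 266, np.float64(0.89)) [509.4 530.6]
side1 wall (array([521.5, 453.6]), 205, np.float64(0.73))
side1 ring r [14.1 30.5]
   ring outer fit (array([520.9, 455.1]), 24, np.float64(0.88))
   screw 41 [485.6 451.8 108.1]
side0 wall (array([521.5, 453.7]), 207, np.float64(0.69))
side0 ring r [14.  29.8]
   ring outer fit (array([521. , 455.7]), 24, np.float64(0.68))
   screw 39 [485.6 451.5 107.5]
top0 wall (array([521. , 455.1]), 31, np.float64(0.47))
top0 ring r [13.7 29.1]
   ring outer fit (array([520.7, 454.8]), 24, np.float64(0.55))
   screw 32 [486.  449.3 107.4]
wrist edge yaw 8.67 y at 521 424.9 16
wrist edge yaw 8.21 y at 521 487.6 16
top0 edge yaw 8.25 y at 521 423.6 16
top0 edge yaw 8.14 y at 521 485.5 16
```

```bash
python3 - <<'E'
from h import *
s=read_state();print(togo(s,[521.7,456.5,269.1],-81.7))
E
```

```text
(array([-0.017, -0.017,  0.016]), array([0.   , 0.   , 0.004]))
```

Call:
jog_arm([
  [8,[-0.014,-0.017,0.1],[0,0,0.004]],
  [8,[-0.014,-0.017,0.27],[0,0,0.004]],
  [8,[-0.014,-0.017,0.27],[0,0,0.004]],
  [8,[-0.014,-0.017,0.27],[0,0,0.004]],
])

```text
clock: 6.1
position: [521.9, 456.4, 243.7]
ee_rot: [0.756, -0.654, 0.0, 0.0]
contact_force: [-0.3, 0.0, -6.7]
gripper_width: 13.4
grasp_force: 59.8
```

Call:
jog_arm([
  [8,[0,0,0.06],[0,0,0]],
  [8,[0,0,0.12],[0,0,0]],
  [8,[0,0,0.18],[0,0,0]],
  [8,[0,0,0.18],[0,0,0]],
])

```text
clock: 6.6
position: [521.3, 456.1, 224.8]
ee_rot: [0.756, -0.654, -0.0, 0.001]
contact_force: [1.5, 0.2, -7.0]
gripper_width: 13.9
grasp_force: 59.7
```

Call:
jog_arm([
  [8,[0,0,0.05],[0,0,0]],
  [8,[0,0,0.1],[0,0,0]],
  [8,[0,0,0.1],[0,0,0]],
])

```text
clock: 6.98
position: [522.0, 456.5, 216.1]
ee_rot: [0.756, -0.654, 0.0, -0.0]
contact_force: [-0.1, -0.3, -6.1]
gripper_width: 13.5
grasp_force: 59.1
```

Call:
jog_arm([
  [8,[0,0,0.05],[0,0,0]],
  [8,[0,0,0.1],[0,0,0]],
  [8,[0,0,0.1],[0,0,0]],
])

```text
clock: 7.35
position: [521.5, 456.2, 204.4]
ee_rot: [0.756, -0.654, -0.0, 0.001]
contact_force: [2.0, -0.1, -8.5]
gripper_width: 13.7
grasp_force: 58.5
```

Call:
jog_arm([
  [8,[0,0,0.08],[0,0,0]],
  [8,[0,0,0.16],[0,0,0]],
  [8,[0,0,0.24],[0,0,0]],
  [8,[0,0,0.3],[0,0,0]],
  [8,[0,0,0.3],[0,0,0]],
])

```text
clock: 7.98
position: [521.1, 456.1, 173.9]
ee_rot: [0.756, -0.654, -0.0, 0.001]
contact_force: [1.9, 1.0, -10.4]
gripper_width: 13.5
grasp_force: 58.6
```

Call:
jog_arm([
  [8,[0,0,0.06],[0,0,0]],
  [8,[0,0,0.12],[0,0,0]],
  [8,[0,0,0.18],[0,0,0]],
  [8,[0,0,0.18],[0,0,0]],
  [8,[0,0,0.18],[0,0,0]],
])

```text
clock: 8.6
position: [521.5, 456.3, 157.3]
ee_rot: [0.756, -0.654, -0.0, 0.001]
contact_force: [1.4, 0.2, -9.2]
gripper_width: 13.5
grasp_force: 59.5
```

```bash
python3 - <<'E'
from h import *
s=read_state();print(s["position"].round(1),s["ee_rot"].round(4),s["contact_force"].round(1),s["wrist_torque"].round(2))
c=get_image("side");t=get_image("top");w=get_image("wrist")
S=cloud(c)
def slab(Q,lo,hi,r=90): 
    q=Q.reshape(-1,3);return q[(q[:,2]>lo)&(q[:,2]<hi)&(np.hypot(q[:,0]-521,q[:,1]-456)<r)]
# post front strip: vertical profile of points within 8 mm of axis in x, in front
q=slab(S,60,215,95)
K=c["intrinsics"];T=c["extrinsics"]
def px(X): p=(np.array(X)-T[:3,3])@T[:3,:3];return (p[:2]/p[2]*K[0,0]+K[:2,2]).round(1)
for z in(113.5,149.5):print("side px at",z,px([521,456+12.5,z]))
q2=slab(S,165,215);print("bar top z side",np.percentile(q2[:,2],[90,99]).round(1))
for nm,Q in(("top",cloud(t)),("wrist",wcloud(w,s))):
    q=slab(Q,150,215);
    if len(q)>50:print(nm,"top z",np.percentile(q[:,2],[50,90,99]).round(1))
q=slab(wcloud(w,s),180,200,100);print("bar wrist",len(q),cv2.minAreaRect(q[:,:2].astype(np.float32)))
for nm,Q in(("side",S),("top",cloud(t))):
    q=Q.reshape(-1,3);d=q-[521,456,0];a=d[:,0]*np.cos(.147)+d[:,1]*np.sin(.147);b=-d[:,0]*np.sin(.147)+d[:,1]*np.cos(.147)
    m=(abs(q[:,2]-104)<9)&(a<-30)&(a>-60)&(abs(b)<9);print(nm,"screw tip",m.sum(),a[m].min().round(1) if m.any() else 0, b[m].mean().round(1) if m.any() else 0)
    o=np.load(nm+"0.npy",allow_pickle=True).item();q=cloud(o).reshape(-1,3);d=q-[521,456,0];a=d[:,0]*np.cos(.147)+d[:,1]*np.sin(.147);b=-d[:,0]*np.sin(.147)+d[:,1]*np.cos(.147)
    m=(abs(q[:,2]-104)<9)&(a<-30)&(a>-60)&(abs(b)<9);print(nm,"   before",m.sum(),a[m].min().round(1), b[m].mean().round(1))
o=np.load("side0.npy",allow_pickle=True).item()["img"][...,::-1]
f=lambda i:cv2.resize(i[225:335,260:345],(340,440),interpolation=cv2.INTER_CUBIC)
cv2.imwrite("pics/m4.png",np.hstack([f(o),f(c["img"][...,::-1])]))
E
```

```text
[521.5 456.3 157.3] [ 7.563e-01 -6.542e-01 -1.000e-04  5.000e-04] [ 1.4  0.2 -9.2] [ 0.06 -0.59  0.  ]
side px at 113.5 [294.6 293.8]
side px at 149.5 [293.8 273.7]
bar top z side [206.3 214.3]
top top z [189.1 195.2 196.9]
wrist top z [193.7 201.9 213.4]
bar wrist 12027 ((523.15087890625, 452.45538330078125), (141.05743408203125, 40.51900863647461), 88.95282745361328)
side screw tip 53 -42.2 1.1
side    before 47 -40.7 1.0
top screw tip 37 -43.2 -1.8
top    before 37 -41.7 -1.5
```

View pics/m4.png

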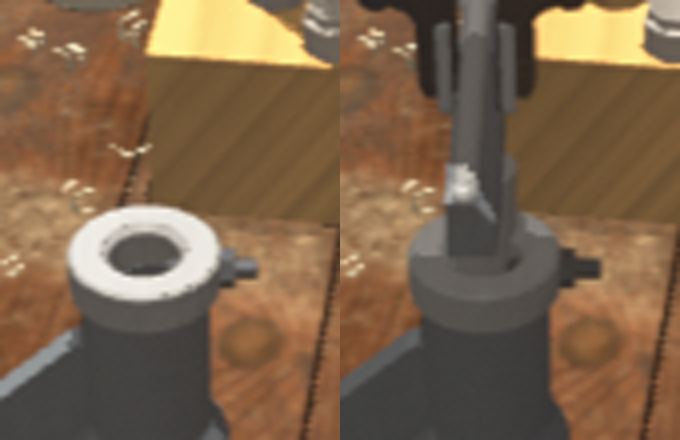

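The screw has moved back only about 1–1.5 mm: its tip went from (257,268) to about (600-340=260,268) in 4x zoom, and depth gives 1.5 mm. That means it's on the flat, not the round. The rest is about 1.5 mm high, so I'll lower it slightly.

Call:
jog_arm([
  [8,[0,0,0.008],[0,0,0]],
  [8,[0,0,0.015],[0,0,0]],
  [8,[0,0,0.015],[0,0,0]],
  [8,[0,0,0.015],[0,0,0]],
])

```text
clock: 9.25
position: [521.8, 456.5, 156.8]
ee_rot: [0.756, -0.654, 0.0, -0.0]
contact_force: [1.6, -0.7, -6.8]
gripper_width: 13.3
grasp_force: 60.4
```

```bash
python3 - <<'E'
from h import *
s=read_state();t=get_image("top");Q=cloud(t).reshape(-1,3)
q=Q[(Q[:,2]>178)&(Q[:,2]<200)&(np.hypot(Q[:,0]-521,Q[:,1]-456)<90)]
yaw=[]
g=q[(abs(q[:,1]-456)>42)];g=g[abs(g[:,0]-521)<35]
rr=[g[g[:,1]>456],g[g[:,1]<456]]
print([ (len(a),a.mean(0).round(1) if len(a) else 0, np.ptp(a[:,0]).round(1) if len(a) else 0) for a in rr])
if all(map(len,rr)):
    d=rr[0].mean(0)-rr[1].mean(0);print("bar yaw",np.degrees(np.arctan2(-d[0],d[1])).round(2))
elif len(g)>30: print("bar rect",cv2.minAreaRect(g[:,:2].astype(np.float32)))
print(s["position"].round(1),s["ee_rot"].round(4),s["contact_force"].round(1),s["wrist_torque"].round(2),s["gripper_width"],np.percentile(q[:,2],99).round(1))
E
```

```text
[(0, 0, 0), (204, array([528.5, 397.2, 189. ]), np.float64(20.3))]
bar rect ((529.2159423828125, 397.89508056640625), (16.349306106567383, 34.57264709472656), 8.163288116455078)
[521.8 456.5 156.8] [ 7.564e-01 -6.541e-01  0.000e+00 -3.000e-04] [ 1.6 -0.7 -6.8] [-0.01 -0.61 -0.02] 13.275430631749074 196.5
```

Call:
jog_arm([
  [8,[0,0,0.008],[0,0,0]],
  [8,[0,0,0.008],[0,0,0]],
  [8,[0,0,0.008],[0,0,0]],
  [8,[0,0,0.008],[0,0,0]],
])

```text
clock: 9.8
position: [521.7, 456.4, 155.5]
ee_rot: [0.756, -0.654, -0.0, 0.0]
contact_force: [1.9, 0.4, -7.0]
gripper_width: 13.4
grasp_force: 60.1
```

```bash
python3 -c "
from h import *
s=read_state();print(s['position'].round(1),s['contact_force'].round(1),s['grasp_force'],s['clock']);print(job_done())"
```

```text
[521.7 456.4 155.5] [ 1.9  0.4 -7. ] 60.10635942220688 9.8
the job is handed in; nothing more can be done
None
```

The rest is in the banjo socket, still held by its bar, and the job is handed in at 9.8 s. The set screw measured about 1.5 mm back, so it is on the flat and not the round. It sits within about 1 mm of mid-height, and the rest's yaw matches the foot's to about 0.2°. I turned the rest to its final angle above the collar, before lowering it, not after.

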